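Fetch the drilling board from behind the cans

TASK

Stand the glue bottle, the varnish jar and the blue paint tin, which are in the way, upright on the grey mat, and with all three there take the pine board from behind them and lay it flat on the black plate between the two yellow stops. Then put the three containers back upright on the rack, each in the place where it stood at the start. Tip nothing over and leave the tape measure, the flower pot and the drill alone.

Things in the scene. Friction and masses are not known exactly. Their poses are not given: they have to be found in the camera images.
- glue_mid (a point): a white squeeze bottle with an orange band and an orange cone-shaped nozzle cap: straight round body 50 mm in diameter and 82 mm high, nozzle up to 118 mm, 0.16 kg. Point: on its axis, half-way up, 59 mm above its underside. z is its upright axis. It stands on the rack at the start, in any of the three places of the row.
- varnish_mid (a point): an amber glass jar with a paper label and a flat brass-coloured lid: 50 mm in diameter (lid 51 mm), 100 mm high, 0.25 kg. Point: on its axis, half-way up, 50 mm above its underside. z is its upright axis. It stands on the rack at the start, in any of the three places of the row.
- paint_mid (a point): a blue paint tin with steel rims and a steel top: 50 mm in diameter, 108 mm high, 0.3 kg. Point: on its axis, half-way up, 54 mm above its underside. z is its upright axis. It stands on the rack at the start, in any of the three places of the row.
- board_mid (a point): light pine drilling board, a rectangular block 150 mm long (its x), 40 mm wide (y) and 30 mm high (z), with three dark drill holes seen on top, 0.11 kg. Point: its centre. It lies flat on the rack behind (on the far side from the robot of) the three containers, some 14 mm from them, parallel to their row.
- rack: brown wooden stock base, fixed, a slab 12 mm thick, 190 mm (its x, roughly away from the robot; from -83 to 107 mm) by 230 mm (y), with an 8 mm high lip along its far edge and both ends. The containers stand on it in a row along y at about x = -26 mm, 62 mm from centre to centre (12 mm apart); the board lies at about x = 36 mm. Origin: on the underside.
- mat: grey mat with a thin white line along each long side, fixed, 250 mm (its x) by 120 mm (y), 4 mm thick: the side area, empty at the start; it may lie to the left or the right of the rack. Origin: centre of its underside.
- plate: black plate, fixed, 250 mm (its x) by 120 mm (y), 18 mm thick, on the other side of the rack from the mat. Two yellow U-shaped stops, 14 mm high above it, face each other and take the board's ends: the bay, centred on the plate, is 166 mm (x) by 56 mm (y), 8 mm free all round the board; within 63 mm of the centre the sides are open. Origin: centre of underside.
- tape: bystander: yellow tape measure, 60 x 35 x 60 mm high, on the bench beyond the rack. Origin: centre of its underside.
- pot: bystander: empty terracotta flower pot, 100 mm across, 85 mm high, beyond the work. Origin: centre of its underside.
- drill: bystander: orange and black cordless drill standing on its battery, about 235 mm long and 185 mm high, beyond the work. Origin: centre of its underside.
There are look-alikes about, which are no part of the job. What is shaped like the part that bears glue_mid but green, purple or turquoise is not meant.

How it is judged (in metres and radians):
On the way, in this order (a step that is already met when the one before it is completed fails the run):
1. the three containers all stand upright on the grey mat (x of glue_mid in the frame of mat between -0.118 and 0.118 m and y of glue_mid in the frame of mat between -0.056 and 0.056 m and z of glue_mid in the frame of mat between 0.057 and 0.069 m and angle between each of glue_mid, varnish_mid, paint_mid's own z axis and vertical below 0.15 rad and x of varnish_mid in the frame of mat between -0.118 and 0.118 m and y of varnish_mid in the frame of mat between -0.056 and 0.056 m and z of varnish_mid in the frame of mat between 0.048 and 0.06 m and x of paint_mid in the frame of mat between -0.118 and 0.118 m and y of paint_mid in the frame of mat between -0.056 and 0.056 m and z of paint_mid in the frame of mat between 0.052 and 0.064 m), for 0.2 s.
2. the board lies flat between the yellow stops while the three containers stand on the mat (all of step 1 and horizontal distance between board_mid and plate below 0.014 m and z of board_mid in the frame of plate between 0.028 and 0.038 m and angle between the x axis of board_mid and the x axis of plate, either way round below 0.14 rad and angle between board_mid's own z axis and vertical below 0.06 rad), for 0.2 s.
At the end, for the whole second after the job is handed in: The board lies flat on the black plate between the yellow stops (within 14 mm of the centre and 8 degrees of the plate's length, either way round), and each of the three containers stands upright on the rack within 15 mm of where it stood at the start; all at rest (horizontal distance between board_mid and plate below 0.014 m and z of board_mid in the frame of plate between 0.028 and 0.038 m and angle between the x axis of board_mid and the x axis of plate, either way round below 0.14 rad and angle between board_mid's own z axis and vertical below 0.06 rad and distance of each of glue_mid, varnish_mid, paint_mid from where it was at the start of the episode below 0.015 m and angle between each of glue_mid, varnish_mid, paint_mid's own z axis and vertical below 0.1 rad and linear speed of each of glue, varnish, paint, board below 0.02 m/s); the robot touches nothing.
It fails at once if a container is tipped over (angle between any of glue_mid, varnish_mid, paint_mid's own z axis and vertical above 0.7 rad).
It fails at once if the tape measure, the flower pot or the drill is disturbed (distance of any of tape, pot, drill from where it was at the start of the episode above 0.02 m).
It also fails if it takes over 134 s, if anything falls off the work surface, if the arm or the gripper's body presses on something with over 40 N, if the wrist force passes 120 N, or if a joint passes its speed limit or range.

ROBOT

A 6-joint arm with a two-finger parallel gripper is mounted at the origin on the work surface. World frame = base frame: x ahead of the robot, y to its left, z up, the work surface at z = 0. Lengths are in mm, angles in rad, forces in N, time in s.
With the tool pointing down it reaches from about 250 to 775 mm from the base axis. Payload 4 kg.
Tool frame: the origin (TCP) lies between the finger pads; the fingertips stand 14 mm ahead of it and the grasp point (between the pads) lies 5 mm behind it; z points along the fingers, y is the direction in which the jaws open and shut (so a half turn about z gives the same grasp; the last joint's range is limited). The gripper opens to 94 mm and grips with 3 to 60 N. Pads are 16 mm wide; open, the fingers measure 119 mm over their backs; the gripper's body (75 mm by 177 mm) begins 78 mm behind the grasp point.
Start: joints at [1.04, 0.087, 1.371, -0, 1.684, -0.103], TCP at [228.19, 500.448, 219.506] pointing down, gripper open.
Joint ranges: [-3.1, 3.1], [-0.76, 2.03], [0.27, 2.55], [-1.08, 4.22], [0.17, 2.65], [-2.57, 2.57]. Speed limits (rad/s): [2.79, 2.79, 3.14, 3.14, 3.14, 3.14].

INTERFACE

Orientations are given as a unit quaternion [x, y, z, w].
In Python, from rig import * gives the robot as it stands.
- The arm moves only by the tool jog_arm, never from a script. Its argument "steps" is a list of rows, each a list of 6 numbers: the shift along the world's x, y, z in units of 25 mm (1.0 is 25 mm), then the turn, a rotation vector about the world's x, y, z in units of 6 degrees (1.0 is 6 degrees). In form: [[tx, ty, tz, rx, ry, rz], ...]. A call has 1 to 10 rows; each row is the pose to reach, as a shift and turn from the pose measured when the call began; what a row does not reach only later rows make up. A row lasts 1/10 s, in which the tool goes at most 50 mm and 8.59 degrees, less where a joint would pass 70% of its speed; a pose out of reach is approached as far as the arm can. A call with a gripper value outside its range is refused whole. "fingers" is the closure in counts, from 0 (fully open) to 255 (shut), set as the call begins (left out, the last holds). The fingers move at their own pace and stop on an object; "newtons" is the grip in N (left out, the last holds). Time passes only in rows, so rows that repeat a pose let the fingers close. It gives the time, the measured TCP pose, the force and the opening at its end, in the units of the state.
- state(): the state, without advancing time (a new reading comes with each control period).
- grab_frame(name): name is "scene" or "top" or "wrist"; returns (picture, depth): 384x512x3 uint8, red, green, blue; 384x512 float32, mm along the optical axis (not along the pixel's ray), 0 where there is no reading.
- calibration(name): a dict with "fx", "fy", "cx", "cy" (pixels), "extrinsics" (4x4, takes a point from camera to world coordinates). Camera axes: x right, y up, looking along -z (the intrinsics and any distortion apply to the point x, -y, -z); pixel columns grow to the right and rows downward; lengths in mm; the calibration is good to about 2 mm. A picture is of the moment at which its call begins: read the wrist's pose just before it. calibration takes no time and is no camera call; for the wrist camera it gives the pose at the moment of the call.
- close_job(): hands the job in, once; it reports no verdict.
The state is a dict: "time": time; "joint_positions": joint angles; "dq": joint speeds; "effort": joint torques, N m; "ee_pos": TCP position; "eef_rot": TCP orientation; "contact_force": force on the tool from outside, world axes, zero at the start; "ft_torque": the same for the moment, N m; "grip_width": finger opening in mm.
Only numpy, scipy, OpenCV 4.12 (cv2) and the standard library are available. Lean on these libraries where they do the work, as an engineer would, in place of code of your own. Each camera call takes 0.05 s, during which the arm holds its last target. There are 200 camera calls.

## Working session

There is one attempt and no reset: what is moved stays moved. The work goes in short steps, Python scripts to look and compute and a tool call to move; the robot and the scene stay as the last step left them, time stands still between calls to the robot, and variables do not carry over. Pictures are saved under pics/ and viewed, about 12 in all and at most 16, crops included, and the job is handed in when it is done.

Besides the shell and the picture viewer there is one more tool, called after "Request:" by a JSON object that holds its "api" and its "payload", one argument or row to a line. jog_arm: Moves the arm, as the interface text tells. Its arguments: {"type":"object","properties":{"steps":{"type":"array","items":{"type":"array","items":{"type":"number"}}},"fingers":{"type":"number"},"newtons":{"type":"number"}},"required":["steps"]}

```bash
ls; mkdir -p pics; python3 - <<'E'
from rig import *
import cv2,numpy as np
for n in("scene","top"):
    p,d=grab_frame(n); cv2.imwrite(f"pics/{n}0.png",p[:,:,::-1]); np.savez(f"{n}0.npz",p=p,d=d)
    c=calibration(n); print(n,{k:(np.round(v,3).tolist()) for k,v in c.items()})
print(state())
E
```

```text
pics
scene {'fx': 373.485, 'fy': 373.485, 'cx': 255.979, 'cy': 193.923, 'extrinsics': [[-0.179, -0.754, 0.632, 1167.466], [0.984, -0.146, 0.104, 88.743], [0.014, 0.64, 0.768, 803.118], [0.0, 0.0, 0.0, 1.0]]}
top {'fx': 374.571, 'fy': 374.571, 'cx': 256.589, 'cy': 197.173, 'extrinsics': [[0.012, 0.988, -0.156, 423.257], [-1.0, 0.013, 0.005, -12.458], [0.007, 0.156, 0.988, 1068.669], [0.0, 0.0, 0.0, 1.0]]}
{'time': 0.1, 'joint_positions': array([ 1.03990553e+00,  8.78580977e-02,  1.37207130e+00, -3.44296003e-05,
        1.68360502e+00, -1.03076332e-01]), 'dq': array([ 9.00461992e-05, -2.16826477e-03, -2.59364052e-03, -4.41481000e-04,
        6.98887705e-04,  2.17753204e-04]), 'effort': array([ 1.94566128e-03, -3.41252267e+01, -3.03302693e+01,  7.21094222e-02,
        3.03488004e-02, -8.69912219e-05]), 'ee_pos': array([227.95360612, 500.02937491, 218.44991266]), 'eef_rot': array([ 2.12281470e-01,  9.77208082e-01, -9.27846554e-04, -2.86371235e-04]), 'contact_force': array([ 0.40074878,  0.70411416, -0.75932903]), 'ft_torque': array([-0.0357788 ,  0.02600229, -0.01468679]), 'grip_width': 93.97197813113803}
```

View pics/top0.png

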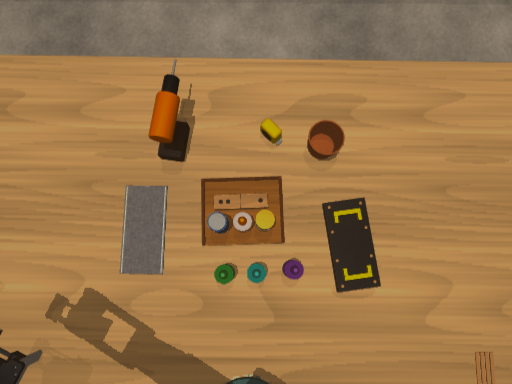

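View pics/scene0.png

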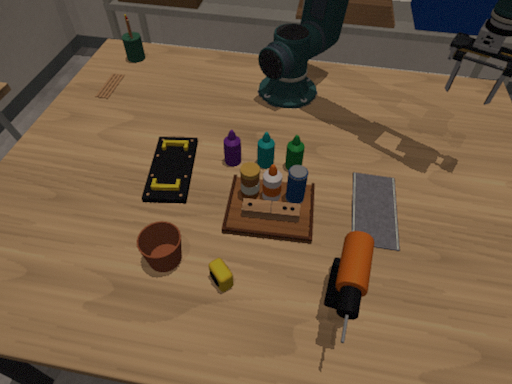

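Top view: the mat is on the left (~145,230) and the plate on the right (~351,244). On the rack (~243,211), left to right, are paint (218,223), glue (242,222) and varnish (265,219), with the board behind (241,201). Look-alikes stand in front at row ~270.

```bash
cat > h.py <<'E'
import numpy as np, cv2
def ray(c,uv,z):
    "pixels -> world xy on plane z"
    uv=np.atleast_2d(np.float64(uv)); E=np.array(c["extrinsics"])
    d=np.c_[(uv[:,0]-c["cx"])/c["fx"],-(uv[:,1]-c["cy"])/c["fy"],-np.ones(len(uv))]@E[:3,:3].T
    return (E[:3,3]+d*((z-E[2,3])/d[:,2])[:,None])[:,:2]
def cloud(c,d):
    "depth -> world xyz image"
    E=np.array(c["extrinsics"]); v,u=np.mgrid[:d.shape[0],:d.shape[1]]
    P=np.stack([(u-c["cx"])/c["fx"]*d,-(v-c["cy"])/c["fy"]*d,-d],-1)
    return P@E[:3,:3].T+E[:3,3]
def rect(xy):
    "min-area rect of world points: centre, long, short, long-axis angle deg (-90,90]"
    (cx,cy),(w,h),a=cv2.minAreaRect(np.float32(xy))
    if w<h: w,h,a=h,w,a+90
    a=(a+90)%180-90
    return np.round([cx,cy,w,h,a],1)
def big(m,roi=None):
    if roi is not None:
        k=np.zeros_like(m,bool); x0,y0,x1,y1=roi; k[y0:y1,x0:x1]=1; m=m&k
    cs,_=cv2.findContours(np.uint8(m)*255,cv2.RETR_EXTERNAL,cv2.CHAIN_APPROX_NONE)
    return max(cs,key=cv2.contourArea).reshape(-1,2)
E
python3 - <<'E'
from rig import *
from h import *
c=calibration("top"); f=np.load("top0.npz"); p,d=f["p"],f["d"]
hsv=cv2.cvtColor(p,cv2.COLOR_RGB2HSV); H,S,V=[hsv[...,i].astype(int) for i in range(3)]
W=cloud(c,d); 
for n,u,v in[("mat",145,230),("plate",350,240),("paint",218,223),("glue",242,222),("varn",265,219),("board",229,202),("bench",300,220),("green",224,274),("turq",257,273),("purp",293,269)]:
    print(n,hsv[v,u],W[v,u].round(1))
print("mat",rect(ray(c,big((S<70)&(V>60),(110,170,180,290)),4)))
print("plate",rect(ray(c,big((V<75),(310,185,395,305)),18)))
st=(H>22)&(H<35)&(S>180)&(V>130)
k=np.zeros_like(st);k[190:300,315:390]=1; ys,xs=np.nonzero(st&k); print("stops",rect(ray(c,np.c_[xs,ys],32)))
# rack region heights
R=W[165:255,190:295]; Z=R[...,2]
for n,lo,hi,roi in[("paint",112,128,(205,210,230,236)),("glue",88,140,(231,210,254,236)),("varn",104,120,(254,206,278,233)),("board",35,50,(205,185,275,212)),("rack",8,60,(195,170,290,250)),
  ("green",60,140,(210,255,240,290)),("turq",60,140,(243,255,272,290)),("purp",60,140,(278,255,310,290))]:
    x0,y0,x1,y1=roi;q=W[y0:y1,x0:x1].reshape(-1,3);q=q[(q[:,2]>lo)&(q[:,2]<hi)]
    print(n,len(q),rect(q[:,:2]),np.percentile(q[:,2],[5,50,95]).round(1))
for n,roi in[("pot",(300,115,350,165)),("tape",(255,115,290,150)),("drill",(140,60,195,165))]:
    x0,y0,x1,y1=roi;q=W[y0:y1,x0:x1].reshape(-1,3);q=q[q[:,2]>15];print(n,q.min(0).round(),q.max(0).round())
big_=cv2.resize(p[165:300,110:390],None,fx=2.8,fy=2.8,interpolation=cv2.INTER_CUBIC);cv2.imwrite("pics/top0c.png",big_[:,:,::-1])
E
```

```text
mat [ 11  35 103] [492.9 296.8   6.3]
plate [17 89 46] [ 471.5 -280.    17.6]
paint [ 19  37 152] [505.3  79.9 121.7]
glue [ 14 255 135] [508.   19.  129.4]
varn [ 24 208 186] [517.9 -39.2 113. ]
board [ 13 101  63] [571.1  59.   40.1]
bench [ 16 146 170] [ 423.3  -12.5 1068.7]
green [ 55 154 109] [378.8  61.8 116.6]
turq [ 85 171 155] [382.3 -20.3 119.6]
purp [154 124  70] [ 393.1 -109.9  119. ]
mat [ 4.972e+02  3.016e+02  2.469e+02  1.188e+02 -1.000e-01]
plate [ 461.5 -280.9  247.   121.6    8.7]
stops [ 461.5 -282.5  188.6   74.7    8.5]
paint 311 [510.   83.3  49.   48.3  46.7] [115.9 119.6 122.3]
glue 281 [513.9  20.2  48.5  48.   45.8] [ 92.7  98.7 128.2]
varn 310 [516.9 -38.   49.   48.8   0.7] [108.5 111.7 114.8]
board 782 [574.   28.3 149.8  40.6 -86.9] [38.5 41.9 44.9]
rack 4434 [551.6  23.8 230.6 190.4 -87.3] [ 9.4 13.3 43. ]
green 297 [377.2  66.   49.3  45.7 -89.7] [ 79.9  87.3 115.8]
turq 294 [380.7 -18.   47.3  47.1 -44.7] [ 80.5  87.3 116.4]
purp 302 [ 391.1 -114.8   47.9   47.7   45.7] [ 77.8  86.9 116. ]
pot [ 423. -254.   15.] [ 797.  -12. 1069.]
tape [423. -85.  15.] [ 808.  -12. 1069.]
drill [423. -12.  15.] [ 929.  263. 1069.]
```

View pics/top0c.png

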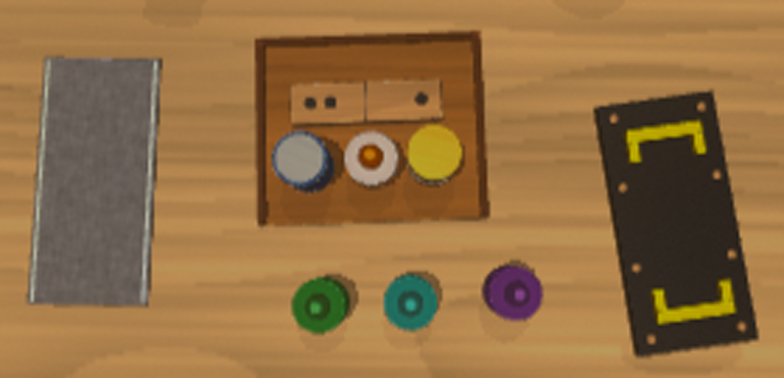

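Depth and masks agree with the given sizes: rack yaw ≈ 2.7°, plate yaw ≈ 8.6°, mat yaw ≈ 0°. Next I move above the rack and cross-check with the wrist camera.

Request:
{"api": "jog_arm", "payload": {
  "steps": [
    [1.2,-2.2,0.6,0,0,-1.3],
    [2.4,-4.2,1.2,0,0,-2.6],
    [3.6,-6.2,1.8,0,0,-3.9],
    [4.8,-8.2,2.4,0,0,-5.2],
    [6.0,-10.2,3,0,0,-6.5],
    [7.2,-12.2,3,0,0,-7.8],
    [8.4,-14.2,3,0,0,-9.1],
    [9.4,-16.2,3,0,0,-10.5],
    [10,-18.2,3,0,0,-10.5],
    [10.1,-19.2,3,0,0,-10.5]
  ],
  "fingers": 0
}}

```text
time: 1.1
ee_pos: [463.5, 67.1, 292.1]
eef_rot: [0.692, 0.722, -0.001, -0.001]
contact_force: [0.5, 0.8, -0.8]
grip_width: 94.3
```

Request:
{"api": "jog_arm", "payload": {
  "steps": [
    [0,0,0,0,0,0],
    [0,0,0,0,0,0],
    [0,0,0,0,0,0]
  ]
}}

```text
time: 1.4
ee_pos: [463.0, 68.1, 291.9]
eef_rot: [0.691, 0.723, -0.001, -0.002]
contact_force: [0.1, 0.3, -0.1]
grip_width: 93.8
```

```bash
cat >> h.py <<'E'
from scipy.spatial.transform import Rotation as Ro
def pose(s):
    R=Ro.from_quat(s["eef_rot"]).as_matrix()
    jaw=np.degrees(np.arctan2(R[1,1],R[0,1])); jaw=(jaw+90)%180-90
    return s["ee_pos"].round(1), round(jaw,2), R[:,2].round(3)
E
python3 - <<'E'
from rig import *
from h import *
s=state(); print(s["time"],pose(s)); c=calibration("wrist"); p,d=grab_frame("wrist")
np.savez("w0.npz",p=p,d=d,E=c["extrinsics"]);cv2.imwrite("pics/w0.png",p[:,:,::-1]); print(np.round(c["extrinsics"],3).tolist(),c["fx"])
E
```

```text
1.4 (array([463. ,  68.1, 291.9]), np.float64(2.55), array([-0.003,  0.001, -1.   ]))
[[0.999, -0.044, -0.007, 460.99], [0.044, 0.973, 0.226, 132.474], [-0.003, -0.226, 0.974, 456.436], [0.0, 0.0, 0.0, 1.0]] 273.62321876093654
```

View pics/w0.png

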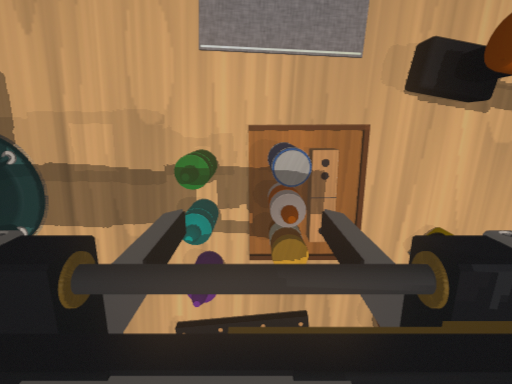

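Wrist view: paint top at (291,166), glue at (288,210), varnish at (290,248) partly hidden by the gripper, and the board at (323,180).

```bash
python3 - <<'E'
from rig import *
from h import *
f=np.load("w0.npz"); c=dict(calibration("wrist"),extrinsics=f["E"]); W=cloud(c,f["d"])
for n,lo,hi,roi in[("paint",114,126,(265,138,316,190)),("glue",86,140,(264,188,310,232)),("varn",106,118,(264,222,315,268)),("board",36,48,(305,145,345,220)),("rack",8,48,(245,120,375,262)),
  ("green",60,140,(170,145,225,195)),("turq",60,140,(175,195,225,245))]:
    x0,y0,x1,y1=roi;q=W[y0:y1,x0:x1].reshape(-1,3);q=q[(q[:,2]>lo)&(q[:,2]<hi)]
    print(n,len(q),rect(q[:,:2]),q[:,:2].min(0).round(1),q[:,:2].max(0).round(1),np.percentile(q[:,2],[5,50,95]).round(1))
E
```

```text
paint 1252 [510.5  83.5  49.5  49.4 -87.4] [485.6  58.6] [535.4 108.3] [116.1 118.9 120.3]
glue 976 [513.4  19.5  49.2  47.2 -86.5] [489.5  -5. ] [537.3  44.2] [ 92.   98.4 128.1]
varn 840 [517.3 -20.5  62.6  49.7 -86.7] [493.3 -53. ] [543.2  10.3] [109.  111.  112.2]
board 1725 [574.1  46.5 111.4  40.6 -87. ] [551.1 -10.1] [595.4 102.9] [39.5 41.2 42.5]
rack 10315 [552.7  22.9 229.7 190.4 -87.3] [453.2 -95.3] [649.9 142.1] [10.  11.9 41.8]
green 1063 [378.   65.8  49.4  48.5 -45.1] [353.8  40.6] [402.4  90.3] [ 72.9  86.1 116. ]
turq 849 [385.3 -18.5  49.   41.9  89.4] [364.2 -43. ] [406.2   6. ] [ 66.7  85.8 116. ]
```

Request:
{"api": "jog_arm", "payload": {
  "steps": [
    [0.9,0.3,-1,0,0,0],
    [1.89,0.61,-2.5,0,0,0],
    [1.89,0.61,-4,0,0,0],
    [1.89,0.61,-5.2,0,0,0],
    [1.89,0.61,-6.2,0,0,0],
    [1.89,0.61,-7.2,0,0,0],
    [1.89,0.61,-8.2,0,0,0],
    [1.89,0.61,-9,0,0,0],
    [1.89,0.61,-9,0,0,0],
    [1.89,0.61,-9,0,0,0]
  ]
}}

```text
time: 2.45
ee_pos: [510.0, 85.2, 67.4]
eef_rot: [0.69, 0.724, -0.001, -0.001]
contact_force: [-0.2, -0.2, -0.3]
grip_width: 94.2
```

Request:
{"api": "jog_arm", "payload": {
  "steps": [
    [0,0,0,0,0,0],
    [0,0,0,0,0,0],
    [0,0,0,0,0,0],
    [0,0,0,0,0,0],
    [0,0,0,0,0,0],
    [0,0,0,0,0,0],
    [0,0,0,0,0,0],
    [0,0,0,0,0,0],
    [0,0,0,0,0,0]
  ],
  "fingers": 255,
  "newtons": 20
}}

```text
time: 3.35
ee_pos: [509.9, 85.1, 67.5]
eef_rot: [0.69, 0.724, -0.001, -0.001]
contact_force: [-0.9, -0.7, 1.2]
grip_width: 49.9
```

Request:
{"api": "jog_arm", "payload": {
  "steps": [
    [0,0,1,0,0,0],
    [0,0,2,0,0,0],
    [0.3,1,2,0,0,0],
    [0.6,2,2,0,0,0],
    [0.9,3,2,0,0,0],
    [1.3,4.2,2,0,0,0],
    [1.7,5.4,2,0,0,0],
    [2.1,6.6,2,0,0,0],
    [2.5,7.8,2,0,0,0],
    [2.88,8.66,2,0,0,0]
  ]
}}

```text
time: 4.35
ee_pos: [581.2, 303.4, 115.3]
eef_rot: [0.689, 0.724, -0.002, -0.002]
contact_force: [0.7, 0.7, -4.0]
grip_width: 49.9
```

Request:
{"api": "jog_arm", "payload": {
  "steps": [
    [0,0,0,0,0,0],
    [0,0,0,0,0,0]
  ]
}}

```text
time: 4.55
ee_pos: [580.1, 303.3, 112.9]
eef_rot: [0.689, 0.725, -0.004, -0.003]
contact_force: [-0.2, -0.1, -3.9]
grip_width: 50.0
```

Request:
{"api": "jog_arm", "payload": {
  "steps": [
    [0,0,-0.6,0,0,0],
    [0,0,-1.2,0,0,0],
    [0,0,-1.7,0,0,0],
    [0,0,-1.9,0,0,0],
    [0,0,-2.0,0,0,0],
    [0,0,-2.05,0,0,0],
    [0,0,-2.05,0,0,0],
    [0,0,-2.05,0,0,0]
  ]
}}

```text
time: 5.35
ee_pos: [580.6, 303.5, 62.6]
eef_rot: [0.689, 0.725, -0.003, -0.003]
contact_force: [-0.0, 0.0, -4.5]
grip_width: 49.7
```

Request:
{"api": "jog_arm", "payload": {
  "steps": [
    [0,0,-0.06,0,0,0],
    [0,0,-0.11,0,0,0],
    [0,0,-0.11,0,0,0]
  ]
}}

```text
time: 5.65
ee_pos: [580.5, 303.5, 59.7]
eef_rot: [0.689, 0.725, -0.003, -0.003]
contact_force: [0.9, -0.6, -3.2]
grip_width: 49.9
```

Request:
{"api": "jog_arm", "payload": {
  "steps": [
    [0,0,0,0,0,0],
    [0,0,0,0,0,0],
    [0,0,0,0,0,0],
    [0,0,0,0,0,0],
    [0,0,0,0,0,0]
  ],
  "fingers": 54
}}

```text
time: 6.15
ee_pos: [580.7, 303.6, 60.1]
eef_rot: [0.689, 0.725, -0.003, -0.003]
contact_force: [-0.2, -0.4, 0.7]
grip_width: 74.0
```

Request:
{"api": "jog_arm", "payload": {
  "steps": [
    [0,0,1,0,0,0],
    [0,0,2.2,0,0,0],
    [0,0,3.6,0,0,0],
    [0,0,4.4,0,0,0],
    [-0.5,-1.9,4.4,0,0,0],
    [-0.9,-3.8,4.4,0,0,0],
    [-1.3,-5.7,4.4,0,0,0],
    [-1.7,-7.6,4.4,0,0,0],
    [-2.2,-9.5,4.4,0,0,0],
    [-2.69,-11.33,4.4,0,0,0]
  ]
}}

```text
time: 7.15
ee_pos: [512.8, 18.5, 170.4]
eef_rot: [0.689, 0.725, -0.003, -0.002]
contact_force: [1.2, -0.6, -0.2]
grip_width: 74.4
```

Request:
{"api": "jog_arm", "payload": {
  "steps": [
    [0,0,0,0,0,0],
    [0,0,0,0,0,0]
  ]
}}

```text
time: 7.35
ee_pos: [512.8, 17.7, 170.9]
eef_rot: [0.69, 0.724, -0.002, -0.002]
contact_force: [-0.1, -0.1, 0.3]
grip_width: 73.9
```

Glue is at (513.6, 20.3), so the shift is +0.03, +0.1, then down 104 mm to z 67.

Request:
{"api": "jog_arm", "payload": {
  "steps": [
    [0.03,0.1,-0.6,0,0,0],
    [0.03,0.1,-1.4,0,0,0],
    [0.03,0.1,-2.2,0,0,0],
    [0.03,0.1,-3,0,0,0],
    [0.03,0.1,-3.7,0,0,0],
    [0.03,0.1,-4.1,0,0,0],
    [0.03,0.1,-4.15,0,0,0],
    [0.03,0.1,-4.15,0,0,0]
  ]
}}

```text
time: 8.15
ee_pos: [513.6, 21.1, 66.9]
eef_rot: [0.69, 0.724, -0.002, -0.002]
contact_force: [-0.6, -0.6, -0.5]
grip_width: 74.3
```

Request:
{"api": "jog_arm", "payload": {
  "steps": [
    [0,0,0,0,0,0],
    [0,0,0,0,0,0],
    [0,0,0,0,0,0],
    [0,0,0,0,0,0],
    [0,0,0,0,0,0],
    [0,0,0,0,0,0],
    [0,0,0,0,0,0]
  ],
  "fingers": 255,
  "newtons": 20
}}

```text
time: 8.85
ee_pos: [513.9, 21.0, 67.6]
eef_rot: [0.69, 0.724, -0.002, -0.002]
contact_force: [-2.1, 0.3, 4.1]
grip_width: 49.5
```

Request:
{"api": "jog_arm", "payload": {
  "steps": [
    [0,0,1,0,0,0],
    [0,0,2.2,0,0,0],
    [0,1,2.4,0,0,0],
    [0,2.2,2.4,0,0,0],
    [-0.1,3.6,2.4,0,0,0],
    [-0.2,5.2,2.4,0,0,0],
    [-0.3,6.8,2.4,0,0,0],
    [-0.4,8.4,2.4,0,0,0],
    [-0.5,10,2.4,0,0,0],
    [-0.68,11.2,2.4,0,0,0]
  ]
}}

```text
time: 9.85
ee_pos: [496.1, 303.1, 126.1]
eef_rot: [0.689, 0.725, -0.003, -0.002]
contact_force: [-0.1, 0.4, -0.7]
grip_width: 49.5
```

Request:
{"api": "jog_arm", "payload": {
  "steps": [
    [0,0,0,0,0,0],
    [0,0,0,0,0,0]
  ]
}}

```text
time: 10.05
ee_pos: [495.2, 303.2, 124.4]
eef_rot: [0.689, 0.725, -0.004, -0.003]
contact_force: [0.6, -0.8, -2.5]
grip_width: 49.4
```

Request:
{"api": "jog_arm", "payload": {
  "steps": [
    [0,0,-0.6,0,0,0],
    [0,0,-1.3,0,0,0],
    [0,0,-1.9,0,0,0],
    [0,0,-2.3,0,0,0],
    [0,0,-2.5,0,0,0],
    [0,0,-2.58,0,0,0],
    [0,0,-2.58,0,0,0],
    [0,0,-2.58,0,0,0]
  ]
}}

```text
time: 10.85
ee_pos: [495.8, 303.5, 60.6]
eef_rot: [0.689, 0.725, -0.003, -0.002]
contact_force: [-0.3, 0.2, -1.8]
grip_width: 49.6
```

Request:
{"api": "jog_arm", "payload": {
  "steps": [
    [0,0,-0.04,0,0,0],
    [0,0,-0.04,0,0,0]
  ]
}}

```text
time: 11.05
ee_pos: [496.1, 303.7, 60.0]
eef_rot: [0.688, 0.725, -0.003, -0.002]
contact_force: [-0.3, -0.0, -2.0]
grip_width: 49.8
```

Request:
{"api": "jog_arm", "payload": {
  "steps": [
    [0,0,0,0,0,0],
    [0,0,0,0,0,0],
    [0,0,0,0,0,0],
    [0,0,0,0,0,0],
    [0,0,0,0,0,0]
  ],
  "fingers": 54
}}

```text
time: 11.55
ee_pos: [496.2, 303.8, 60.1]
eef_rot: [0.688, 0.725, -0.003, -0.002]
contact_force: [0.8, 0.6, -0.0]
grip_width: 73.8
```

Request:
{"api": "jog_arm", "payload": {
  "steps": [
    [0,0,1,0,0,0],
    [0,0,2.2,0,0,0],
    [0,0,3.6,0,0,0],
    [0,0,4.4,0,0,0],
    [0.2,-1.9,4.4,0,0,0],
    [0.4,-3.8,4.4,0,0,0],
    [0.5,-5.7,4.4,0,0,0],
    [0.6,-7.6,4.4,0,0,0],
    [0.7,-9.5,4.4,0,0,0],
    [0.84,-11.5,4.4,0,0,0]
  ]
}}

```text
time: 12.55
ee_pos: [516.9, 14.7, 170.4]
eef_rot: [0.688, 0.725, -0.003, -0.002]
contact_force: [0.2, -0.6, 0.1]
grip_width: 74.1
```

Request:
{"api": "jog_arm", "payload": {
  "steps": [
    [0,-1.0,0,0,0,0],
    [0,-2.1,0,0,0,0],
    [0,-2.1,0,0,0,0],
    [0,-2.1,0,0,0,0]
  ]
}}

```text
time: 12.95
ee_pos: [516.9, -37.8, 170.4]
eef_rot: [0.689, 0.725, -0.002, -0.002]
contact_force: [0.4, 0.6, -0.1]
grip_width: 74.2
```

Request:
{"api": "jog_arm", "payload": {
  "steps": [
    [0,-0.04,-0.6,0,0,0],
    [0,-0.04,-1.4,0,0,0],
    [0,-0.04,-2.2,0,0,0],
    [0,-0.04,-3,0,0,0],
    [0,-0.04,-3.7,0,0,0],
    [0,-0.04,-4.1,0,0,0],
    [0,-0.04,-4.14,0,0,0],
    [0,-0.04,-4.14,0,0,0]
  ]
}}

```text
time: 13.75
ee_pos: [516.9, -38.2, 66.8]
eef_rot: [0.688, 0.725, -0.002, -0.002]
contact_force: [0.5, 0.5, 0.5]
grip_width: 74.3
```

Request:
{"api": "jog_arm", "payload": {
  "steps": [
    [0,0,0,0,0,0],
    [0,0,0,0,0,0],
    [0,0,0,0,0,0],
    [0,0,0,0,0,0],
    [0,0,0,0,0,0],
    [0,0,0,0,0,0],
    [0,0,0,0,0,0]
  ],
  "fingers": 255,
  "newtons": 20
}}

```text
time: 14.45
ee_pos: [517.5, -38.3, 67.6]
eef_rot: [0.688, 0.725, -0.002, -0.002]
contact_force: [0.4, -0.3, 4.0]
grip_width: 50.5
```

Request:
{"api": "jog_arm", "payload": {
  "steps": [
    [0,0,1,0,0,0],
    [0,0,2.2,0,0,0],
    [0,1,2.6,0,0,0],
    [0,2.2,2.6,0,0,0],
    [0,3.6,2.6,0,0,0],
    [0,5.2,2.6,0,0,0],
    [-0.8,6.6,2.6,0,0,0],
    [-1.8,8,2.6,0,0,0],
    [-2.8,9.4,2.6,0,0,0],
    [-4.2,10.4,2.6,0,0,0]
  ]
}}

```text
time: 15.45
ee_pos: [410.9, 223.1, 131.0]
eef_rot: [0.688, 0.725, -0.003, -0.002]
contact_force: [1.1, 0.6, -2.3]
grip_width: 50.7
```

Request:
{"api": "jog_arm", "payload": {
  "steps": [
    [0,0,0,0,0,0],
    [0,0,0,0,0,0]
  ]
}}

```text
time: 15.65
ee_pos: [409.6, 223.2, 129.6]
eef_rot: [0.687, 0.726, -0.004, -0.003]
contact_force: [0.6, 0.7, -1.8]
grip_width: 51.1
```

Next: dy +80 mm (3.2), dx +2 mm, then down to 60.

Request:
{"api": "jog_arm", "payload": {
  "steps": [
    [0.08,1,0,0,0,0],
    [0.08,2,0,0,0,0],
    [0.08,3,-0.3,0,0,0],
    [0.08,3.2,-1,0,0,0],
    [0.08,3.2,-1.7,0,0,0],
    [0.08,3.2,-2.3,0,0,0],
    [0.08,3.2,-2.6,0,0,0],
    [0.08,3.2,-2.72,0,0,0],
    [0.08,3.2,-2.72,0,0,0],
    [0.08,3.2,-2.72,0,0,0]
  ]
}}

```text
time: 16.65
ee_pos: [412.4, 303.2, 62.4]
eef_rot: [0.688, 0.726, -0.003, -0.002]
contact_force: [0.1, 0.1, -2.7]
grip_width: 50.6
```

Request:
{"api": "jog_arm", "payload": {
  "steps": [
    [0,0,-0.06,0,0,0],
    [0,0,-0.1,0,0,0],
    [0,0,-0.1,0,0,0]
  ]
}}

```text
time: 16.95
ee_pos: [412.5, 303.3, 60.2]
eef_rot: [0.688, 0.726, -0.003, -0.002]
contact_force: [-0.5, 0.6, -2.9]
grip_width: 50.6
```

Request:
{"api": "jog_arm", "payload": {
  "steps": [
    [0,0,0,0,0,0],
    [0,0,0,0,0,0],
    [0,0,0,0,0,0],
    [0,0,0,0,0,0],
    [0,0,0,0,0,0]
  ],
  "fingers": 54
}}

```text
time: 17.45
ee_pos: [412.6, 303.3, 60.4]
eef_rot: [0.688, 0.726, -0.003, -0.002]
contact_force: [-0.0, -0.1, -0.0]
grip_width: 74.5
```

Request:
{"api": "jog_arm", "payload": {
  "steps": [
    [0,0,1,0,0,0],
    [0,0,2.2,0,0,0],
    [0,0,3.6,0,0,0],
    [0,0,5,0,0,0],
    [1,-1.7,5,0,0,0],
    [2,-3.4,5,0,0,0],
    [3,-5.1,5,0,0,0],
    [4,-6.8,5,0,0,0],
    [5,-8.5,5,0,0,0],
    [6,-10.2,5,0,0,0]
  ]
}}

```text
time: 18.45
ee_pos: [563.3, 46.5, 185.5]
eef_rot: [0.688, 0.726, -0.003, -0.002]
contact_force: [0.9, 0.2, 0.2]
grip_width: 74.0
```

Request:
{"api": "jog_arm", "payload": {
  "steps": [
    [0,0,0,0,0,0],
    [0,0,0,0,0,0]
  ]
}}

```text
time: 18.65
ee_pos: [563.5, 45.4, 185.1]
eef_rot: [0.689, 0.725, -0.003, -0.003]
contact_force: [0.7, 0.1, -0.5]
grip_width: 74.1
```

```bash
python3 - <<'E'
from rig import *
from h import *
s=state(); print(s["time"],pose(s)); c=calibration("top"); p,d=grab_frame("top")
cv2.imwrite("pics/t1.png",cv2.resize(p[165:300,110:390],None,fx=2.8,fy=2.8)[:,:,::-1]); W=cloud(c,d)
q=W.reshape(-1,3); q=q[(q[:,0]>300)&(q[:,0]<700)&(q[:,1]>220)&(q[:,1]<380)&(q[:,2]>80)&(q[:,2]<130)]
for a,b in((360,455),(455,540),(540,640)):
    k=q[(q[:,0]>a)&(q[:,0]<b)];k=k[k[:,2]>np.percentile(k[:,2],97)-(38 if a==455 else 6)]
    print(rect(k[:,:2]),np.percentile(k[:,2],[5,50,95]).round(1))
E
```

```text
18.65 (array([563.5,  45.4, 185.1]), np.float64(2.96), array([-0.008, -0.001, -1.   ]))
[412.3 301.8  49.7  49.2 -62.4] [101.5 103.6 106.4]
[495.7 301.5  47.   46.8  18.5] [ 85.1  91.9 120.8]
[579.3 302.3  48.8  47.8  30.5] [109.1 111.7 114.3]
```

View pics/t1.png

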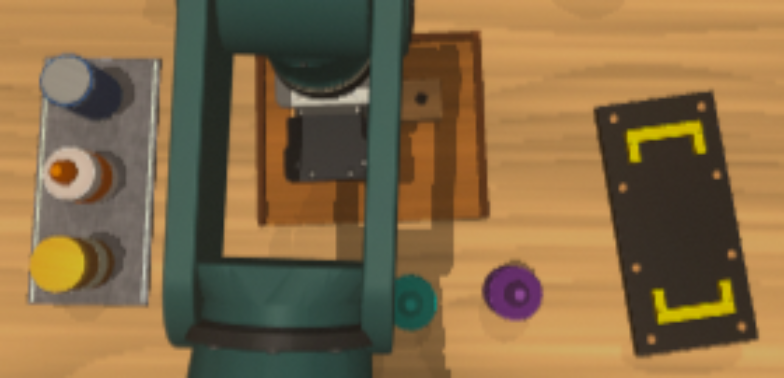

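All three stand upright on the mat (paint top (70,80), glue (72,172), varnish (60,263) in the crop; tops at the right heights and within the limits). Next the board.

Request:
{"api": "jog_arm", "payload": {
  "steps": [
    [0.42,-0.7,-0.6,0,-0.08,0],
    [0.42,-0.7,-1.6,0,-0.08,0],
    [0.42,-0.7,-2.8,0,-0.08,0],
    [0.42,-0.7,-3.8,0,-0.08,0],
    [0.42,-0.7,-4.7,0,-0.08,0],
    [0.42,-0.7,-5.4,0,-0.08,0],
    [0.42,-0.7,-5.8,0,-0.08,0],
    [0.42,-0.7,-6.0,0,-0.08,0],
    [0.42,-0.7,-6.1,0,-0.08,0],
    [0.42,-0.7,-6.1,0,-0.08,0]
  ]
}}

```text
time: 19.7
ee_pos: [574.0, 29.5, 33.5]
eef_rot: [0.688, 0.726, 0.001, 0.001]
contact_force: [0.2, -0.0, 0.7]
grip_width: 74.3
```

Request:
{"api": "jog_arm", "payload": {
  "steps": [
    [0,-0.04,-0.12,0,0,0],
    [0,-0.04,-0.12,0,0,0]
  ]
}}

```text
time: 19.9
ee_pos: [574.4, 28.4, 31.0]
eef_rot: [0.688, 0.726, 0.001, 0.001]
contact_force: [-0.2, -0.3, 0.0]
grip_width: 74.3
```

Request:
{"api": "jog_arm", "payload": {
  "steps": [
    [0,0,0,0,0,0],
    [0,0,0,0,0,0],
    [0,0,0,0,0,0],
    [0,0,0,0,0,0],
    [0,0,0,0,0,0],
    [0,0,0,0,0,0],
    [0,0,0,0,0,0]
  ],
  "fingers": 255,
  "newtons": 20
}}

```text
time: 20.6
ee_pos: [574.4, 28.4, 31.0]
eef_rot: [0.688, 0.726, 0.001, 0.001]
contact_force: [0.5, -0.1, 0.8]
grip_width: 39.9
```

Request:
{"api": "jog_arm", "payload": {
  "steps": [
    [0,0,1,0,0,0],
    [0,0,2.4,0,0,0],
    [0,0,3.8,0,0,0],
    [0,0,5.2,0,0,0],
    [0,-0.4,5.8,0,0,-1],
    [-0.2,-1.4,6,0,0,-2.3],
    [-0.5,-2.6,6,0,0,-3.6],
    [-0.9,-3.8,6,0,0,-4.9],
    [-1.3,-5,6,0,0,-6.2],
    [-1.7,-6.2,6,0,0,-7.5]
  ]
}}

```text
time: 21.6
ee_pos: [531.2, -127.6, 180.6]
eef_rot: [0.914, 0.405, 0.0, 0.001]
contact_force: [-0.5, -0.0, -1.3]
grip_width: 39.9
```

```bash
python3 -c "
from rig import *
from h import *
s=state();print(s['time'],pose(s))"
```

```text
21.6 (array([ 531.2, -127.6,  180.6]), np.float64(-42.21), array([ 0.001, -0.002, -1.   ]))
```

Request:
{"api": "jog_arm", "payload": {
  "steps": [
    [-0.5,-1.2,0,0,0,-1.3],
    [-1.1,-2.4,0,0,0,-2.6],
    [-1.7,-3.6,0,0,0,-3.9],
    [-2.2,-4.8,0,0,0,-5.2],
    [-2.6,-5.7,0,0,0,-6.1],
    [-2.79,-6.18,0,0,0,-6.53],
    [-2.79,-6.18,0,0,0,-6.53],
    [-2.79,-6.18,0,0,0,-6.53]
  ]
}}

```text
time: 22.4
ee_pos: [461.7, -281.4, 180.4]
eef_rot: [0.997, 0.076, -0.0, 0.001]
contact_force: [-0.2, -0.2, -0.7]
grip_width: 39.8
```

```bash
python3 - <<'E'
from rig import *
from h import *
s=state(); print(s["time"],pose(s)); c=calibration("wrist"); p,d=grab_frame("wrist")
np.savez("w1.npz",p=p,d=d,E=c["extrinsics"]);cv2.imwrite("pics/w1.png",p[:,:,::-1])
hsv=cv2.cvtColor(p,cv2.COLOR_RGB2HSV); H,S,V=[hsv[...,i].astype(int) for i in range(3)]
W=cloud(c,d); m=(H>22)&(H<35)&(S>180)&(V>110)&(abs(W[...,2]-32)<5)
print("stops",m.sum(),rect(W[m][:,:2]))
m=(abs(W[...,2]-18)<3)&(np.hypot(W[...,0]-461,W[...,1]+282)<160);print("plate",m.sum(),rect(W[m][:,:2]))
E
```

```text
22.4 (array([ 461.7, -281.4,  180.4]), np.float64(-81.3), array([-0.   , -0.001, -1.   ]))
stops 751 [ 549.9 -271.2   74.9   10.7  -81.3]
plate 6383 [ 461.  -233.9  236.4  220.6    8.5]
```

View pics/w1.png

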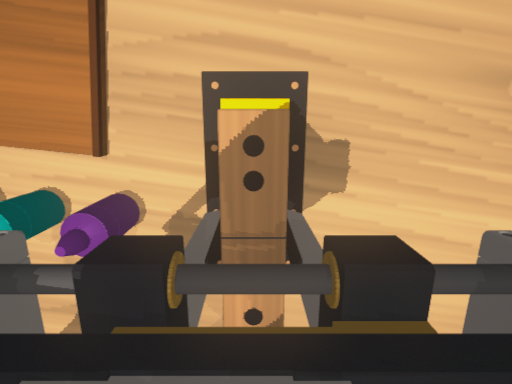

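The wrist view shows the board aligned with the plate and the far stop at (255,104). Stop measurements put the centre at about (461.7, -283.4), so I shift -2 mm in y and descend.

Request:
{"api": "jog_arm", "payload": {
  "steps": [
    [0,-0.08,-0.8,0,0,0],
    [0,-0.08,-1.8,0,0,0],
    [0,-0.08,-2.8,0,0,0],
    [0,-0.08,-3.6,0,0,0],
    [0,-0.08,-4.3,0,0,0],
    [0,-0.08,-4.8,0,0,0],
    [0,-0.08,-5.1,0,0,0],
    [0,-0.08,-5.4,0,0,0],
    [0,-0.08,-5.6,0,0,0],
    [0,-0.08,-5.7,0,0,0]
  ]
}}

```text
time: 23.45
ee_pos: [462.0, -283.1, 38.0]
eef_rot: [0.997, 0.076, -0.0, 0.001]
contact_force: [-0.5, 0.3, -1.6]
grip_width: 40.1
```

Request:
{"api": "jog_arm", "payload": {
  "steps": [
    [0,0,0,0,0,0]
  ]
}}

```text
time: 23.55
ee_pos: [462.1, -283.2, 38.0]
eef_rot: [0.997, 0.076, -0.0, 0.001]
contact_force: [0.5, 0.6, -0.7]
grip_width: 39.9
```

Clearance is ~1 mm: lower it and release, then rise and check.

Request:
{"api": "jog_arm", "payload": {
  "steps": [
    [0,0,-0.05,0,0,0],
    [0,0,-0.05,0,0,0]
  ]
}}

```text
time: 23.75
ee_pos: [462.3, -283.4, 37.1]
eef_rot: [0.997, 0.076, 0.0, 0.001]
contact_force: [-0.3, 0.5, -1.4]
grip_width: 39.7
```

Request:
{"api": "jog_arm", "payload": {
  "steps": [
    [0,0,0,0,0,0],
    [0,0,0,0,0,0],
    [0,0,0,0,0,0],
    [0,0,0,0,0,0],
    [0,0,0,0,0,0],
    [0,0,0,0,0,0]
  ],
  "fingers": 54
}}

```text
time: 24.35
ee_pos: [462.3, -283.4, 37.2]
eef_rot: [0.997, 0.076, 0.0, 0.001]
contact_force: [-0.1, -0.1, 0.0]
grip_width: 73.9
```

Request:
{"api": "jog_arm", "payload": {
  "steps": [
    [0,0,0.6,0,0,0],
    [0,0,1.8,0,0,0],
    [0,0,3.4,0,0,0],
    [0,0,5.0,0,0,0],
    [0,0,5.8,0,0,0],
    [0.2,0.8,5.8,0,0,1.3],
    [0.5,2.2,5.8,0,0,2.6],
    [0.9,3.7,5.8,0,0,3.9],
    [1.2,5.2,5.8,0,0,5.2],
    [1.5,6.7,5.8,0,0,6.5]
  ]
}}

```text
time: 25.35
ee_pos: [499.9, -114.5, 182.2]
eef_rot: [0.913, 0.407, 0.001, 0.001]
contact_force: [-0.6, -0.9, 0.5]
grip_width: 74.3
```

Request:
{"api": "jog_arm", "payload": {
  "steps": [
    [0,1.5,0,0,0,1.3],
    [0,3,0,0,0,2.6],
    [0,4.5,0,0,0,3.9],
    [0,6,0,0,0,5.2],
    [0,7,0,0,0,6.5],
    [0,7,0,0,0,7.4],
    [0,7,0,0,0,7.4]
  ]
}}

```text
time: 26.05
ee_pos: [499.7, 61.4, 182.2]
eef_rot: [0.691, 0.723, 0.001, 0.001]
contact_force: [0.2, 0.3, 0.6]
grip_width: 74.2
```

```bash
python3 - <<'E'
from rig import *
from h import *
s=state(); print(s["time"],pose(s)); c=calibration("top"); p,d=grab_frame("top")
cv2.imwrite("pics/t2.png",cv2.resize(p[165:300,110:390],None,fx=2.8,fy=2.8)[:,:,::-1]); W=cloud(c,d)
q=W.reshape(-1,3); 
k=q[(abs(q[:,0]-461)<100)&(abs(q[:,1]+282)<70)&(q[:,2]>40)&(q[:,2]<60)];print("board",rect(k[:,:2]),np.percentile(k[:,2],[5,50,95]).round(1))
hsv=cv2.cvtColor(p,cv2.COLOR_RGB2HSV); H,S,V=[hsv[...,i].astype(int) for i in range(3)]
m=(H>22)&(H<35)&(S>180)&(V>130)&(abs(W[...,0]-461)<110)&(abs(W[...,1]+282)<70); print("stops",rect(W[m][:,:2]))
E
```

```text
26.05 (array([499.7,  61.4, 182.2]), np.float64(2.53), array([ 0.003,  0.   , -1.   ]))
board [ 461.6 -282.5  149.9   41.     9.1] [44.3 47.6 50.8]
stops [ 462.1 -282.3  191.3   75.6    8.5]
```

View pics/t2.png

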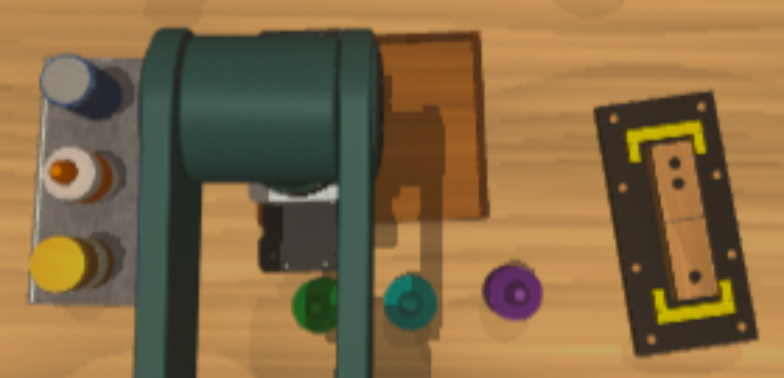

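The board lies centred in the bay: board centre (461.6,-282.5) against stops centre (462.1,-282.3), 0.6° apart. The containers are still on the mat. Now I return them, varnish first.

Request:
{"api": "jog_arm", "payload": {
  "steps": [
    [-0.4,1.2,0,0,0,0],
    [-0.8,2.6,0,0,0,0],
    [-1.3,4.2,0,0,0,0],
    [-1.8,5.8,0,0,0,0],
    [-2.4,7.2,0,0,0,0],
    [-3,8.6,0,0,0,0],
    [-3.48,9.68,0,0,0,0.05],
    [-3.48,9.68,0,0,0,0.05],
    [-3.48,9.68,0,0,0,0.05]
  ]
}}

```text
time: 27.0
ee_pos: [413.0, 302.4, 182.1]
eef_rot: [0.691, 0.723, 0.001, 0.001]
contact_force: [0.5, -0.1, 0.2]
grip_width: 74.1
```

Request:
{"api": "jog_arm", "payload": {
  "steps": [
    [-0.02,0.04,-0.8,0,0,0],
    [-0.02,0.04,-1.7,0,0,0],
    [-0.02,0.04,-2.6,0,0,0],
    [-0.02,0.04,-3.4,0,0,0],
    [-0.02,0.04,-4.1,0,0,0],
    [-0.02,0.04,-4.6,0,0,0],
    [-0.02,0.04,-4.84,0,0,0],
    [-0.02,0.04,-4.84,0,0,0],
    [-0.02,0.04,-4.84,0,0,0]
  ]
}}

```text
time: 27.9
ee_pos: [413.3, 303.3, 61.9]
eef_rot: [0.691, 0.723, 0.001, 0.001]
contact_force: [-0.6, -0.2, 0.0]
grip_width: 74.5
```

Request:
{"api": "jog_arm", "payload": {
  "steps": [
    [0,0,0,0,0,0],
    [0,0,0,0,0,0],
    [0,0,0,0,0,0],
    [0,0,0,0,0,0],
    [0,0,0,0,0,0],
    [0,0,0,0,0,0],
    [0,0,0,0,0,0]
  ],
  "fingers": 255,
  "newtons": 20
}}

```text
time: 28.6
ee_pos: [413.3, 303.6, 62.4]
eef_rot: [0.691, 0.723, 0.002, 0.001]
contact_force: [-2.2, -0.8, 3.8]
grip_width: 51.2
```

Request:
{"api": "jog_arm", "payload": {
  "steps": [
    [0,0,1,0,0,0],
    [0,0,2.2,0,0,0],
    [0,-1,2.6,0,0,0],
    [0,-2.2,2.6,0,0,0],
    [0.5,-3.6,2.6,0,0,0],
    [1.5,-5,2.6,0,0,0],
    [2.6,-6.4,2.6,0,0,0],
    [3.6,-7.8,2.6,0,0,0],
    [4.17,-9.2,2.6,0,0,0],
    [4.17,-10.2,2.6,0,0,0]
  ]
}}

```text
time: 29.6
ee_pos: [518.4, 45.8, 125.7]
eef_rot: [0.692, 0.722, 0.001, 0.001]
contact_force: [-0.6, 0.6, -3.2]
grip_width: 51.1
```

Request:
{"api": "jog_arm", "payload": {
  "steps": [
    [0,-1,0,0,0,0],
    [0,-2,0,0,0,0],
    [0,-3,0,0,0,0],
    [0,-3.4,0,0,0,0],
    [0,-3.4,0,0,0,0]
  ]
}}

```text
time: 30.1
ee_pos: [518.0, -40.0, 124.6]
eef_rot: [0.693, 0.721, 0.0, 0.0]
contact_force: [0.7, 0.6, -3.3]
grip_width: 50.6
```

Request:
{"api": "jog_arm", "payload": {
  "steps": [
    [-0.02,0.05,-0.6,0,0,0],
    [-0.02,0.05,-1.2,0,0,0],
    [-0.02,0.05,-1.7,0,0,0],
    [-0.02,0.05,-2.0,0,0,0],
    [-0.02,0.05,-2.1,0,0,0],
    [-0.02,0.05,-2.1,0,0,0],
    [-0.02,0.05,-2.1,0,0,0]
  ]
}}

```text
time: 30.8
ee_pos: [518.0, -38.8, 72.8]
eef_rot: [0.693, 0.721, 0.001, 0.001]
contact_force: [-0.3, -0.2, -2.0]
grip_width: 51.2
```

Request:
{"api": "jog_arm", "payload": {
  "steps": [
    [0,0,-0.05,0,0,0],
    [0,0,-0.09,0,0,0],
    [0,0,-0.09,0,0,0]
  ]
}}

```text
time: 31.1
ee_pos: [518.1, -38.8, 70.8]
eef_rot: [0.693, 0.721, 0.001, 0.001]
contact_force: [1.1, -0.6, -2.0]
grip_width: 50.6
```

Request:
{"api": "jog_arm", "payload": {
  "steps": [
    [0,0,0,0,0,0],
    [0,0,0,0,0,0],
    [0,0,0,0,0,0],
    [0,0,0,0,0,0],
    [0,0,0,0,0,0]
  ],
  "fingers": 54
}}

```text
time: 31.6
ee_pos: [518.3, -38.9, 71.0]
eef_rot: [0.693, 0.721, 0.001, 0.001]
contact_force: [0.8, -0.2, 0.2]
grip_width: 73.8
```

Request:
{"api": "jog_arm", "payload": {
  "steps": [
    [0,0,1,0,0,0],
    [0,0,2.2,0,0,0],
    [0,0,3.6,0,0,0],
    [0,0,4.2,0,0,0],
    [-0.1,1.9,4.2,0,0,0],
    [-0.3,3.8,4.2,0,0,0],
    [-0.5,5.7,4.2,0,0,0],
    [-0.7,7.6,4.2,0,0,0],
    [-0.8,9.5,4.2,0,0,0],
    [-0.88,11.4,4.2,0,0,0]
  ]
}}

```text
time: 32.6
ee_pos: [495.5, 247.9, 175.3]
eef_rot: [0.693, 0.721, 0.001, 0.001]
contact_force: [0.6, -1.0, 0.7]
grip_width: 74.1
```

Request:
{"api": "jog_arm", "payload": {
  "steps": [
    [0,1.2,0,0,0,0],
    [0,2.2,0,0,0,0],
    [0,2.2,0,0,0,0],
    [0,2.2,0,0,0,0]
  ]
}}

```text
time: 33.0
ee_pos: [495.2, 302.8, 174.3]
eef_rot: [0.692, 0.722, -0.0, 0.001]
contact_force: [-0.6, -0.1, 0.5]
grip_width: 73.9
```

Request:
{"api": "jog_arm", "payload": {
  "steps": [
    [0.04,0,-0.8,0,0,0],
    [0.04,0,-1.7,0,0,0],
    [0.04,0,-2.6,0,0,0],
    [0.04,0,-3.4,0,0,0],
    [0.04,0,-4.0,0,0,0],
    [0.04,0,-4.4,0,0,0],
    [0.04,0,-4.58,0,0,0],
    [0.04,0,-4.58,0,0,0],
    [0.04,0,-4.58,0,0,0]
  ]
}}

```text
time: 33.9
ee_pos: [496.8, 303.0, 60.8]
eef_rot: [0.692, 0.722, 0.001, 0.002]
contact_force: [0.1, 1.1, 0.5]
grip_width: 74.2
```

Request:
{"api": "jog_arm", "payload": {
  "steps": [
    [0,0,0,0,0,0],
    [0,0,0,0,0,0],
    [0,0,0,0,0,0],
    [0,0,0,0,0,0],
    [0,0,0,0,0,0],
    [0,0,0,0,0,0],
    [0,0,0,0,0,0]
  ],
  "fingers": 255,
  "newtons": 20
}}

```text
time: 34.6
ee_pos: [496.7, 303.2, 61.2]
eef_rot: [0.692, 0.722, 0.001, 0.001]
contact_force: [-1.4, 0.5, 4.9]
grip_width: 50.0
```

Request:
{"api": "jog_arm", "payload": {
  "steps": [
    [0,0,1,0,0,0],
    [0,0,2.2,0,0,0],
    [0,-1,2.6,0,0,0],
    [0.1,-2.4,2.6,0,0,0],
    [0.2,-4,2.6,0,0,0],
    [0.3,-5.6,2.6,0,0,0],
    [0.4,-7.2,2.6,0,0,0],
    [0.5,-8.8,2.6,0,0,0],
    [0.6,-10.2,2.6,0,0,0],
    [0.67,-11.2,2.6,0,0,0]
  ]
}}

```text
time: 35.6
ee_pos: [513.1, 20.7, 125.2]
eef_rot: [0.693, 0.721, -0.0, 0.001]
contact_force: [0.1, 0.4, -1.0]
grip_width: 49.5
```

Request:
{"api": "jog_arm", "payload": {
  "steps": [
    [0,0,0,0,0,0],
    [0,0,0,0,0,0]
  ]
}}

```text
time: 35.8
ee_pos: [512.6, 20.3, 124.1]
eef_rot: [0.694, 0.72, -0.0, 0.001]
contact_force: [-0.9, -0.1, -2.4]
grip_width: 49.8
```

Down to ~69.5: -54.5 mm (-2.18).

Request:
{"api": "jog_arm", "payload": {
  "steps": [
    [0.05,0,-0.6,0,0,0],
    [0.05,0,-1.2,0,0,0],
    [0.05,0,-1.7,0,0,0],
    [0.05,0,-2.0,0,0,0],
    [0.05,0,-2.16,0,0,0],
    [0.05,0,-2.18,0,0,0],
    [0.05,0,-2.18,0,0,0],
    [0.05,0,-2.18,0,0,0]
  ]
}}

```text
time: 36.6
ee_pos: [514.4, 20.3, 70.1]
eef_rot: [0.694, 0.72, -0.0, 0.001]
contact_force: [-0.2, 0.4, -1.8]
grip_width: 49.7
```

Request:
{"api": "jog_arm", "payload": {
  "steps": [
    [0,0,-0.03,0,0,0],
    [0,0,-0.03,0,0,0]
  ]
}}

```text
time: 36.8
ee_pos: [514.5, 20.3, 69.6]
eef_rot: [0.694, 0.72, 0.0, 0.001]
contact_force: [-0.2, 0.7, -1.9]
grip_width: 50.0
```

Request:
{"api": "jog_arm", "payload": {
  "steps": [
    [0,0,0,0,0,0],
    [0,0,0,0,0,0],
    [0,0,0,0,0,0],
    [0,0,0,0,0,0],
    [0,0,0,0,0,0]
  ],
  "fingers": 54
}}

```text
time: 37.3
ee_pos: [514.6, 20.2, 69.7]
eef_rot: [0.694, 0.72, 0.0, 0.001]
contact_force: [0.0, 0.6, -0.4]
grip_width: 73.8
```

Request:
{"api": "jog_arm", "payload": {
  "steps": [
    [0,0,1,0,0,0],
    [0,0,2.2,0,0,0],
    [0,0,3.6,0,0,0],
    [0,0,4.4,0,0,0],
    [0.4,1.7,4.4,0,0,0],
    [0.8,3.5,4.4,0,0,0],
    [1.3,5.4,4.4,0,0,0],
    [1.8,7.2,4.4,0,0,0],
    [2.3,9.1,4.4,0,0,0],
    [2.65,11,4.4,0,0,0]
  ]
}}

```text
time: 38.3
ee_pos: [581.3, 297.1, 179.5]
eef_rot: [0.694, 0.72, 0.0, 0.002]
contact_force: [0.8, -0.8, -0.1]
grip_width: 74.1
```

Request:
{"api": "jog_arm", "payload": {
  "steps": [
    [0,0.3,0,0,0,0],
    [0,0.3,0,0,0,0],
    [0,0.3,0,0,0,0]
  ]
}}

```text
time: 38.6
ee_pos: [581.2, 303.6, 179.4]
eef_rot: [0.694, 0.72, -0.0, 0.002]
contact_force: [0.1, -0.8, 0.7]
grip_width: 73.9
```

Down to 60.5: -118.9 mm (-4.76).

Request:
{"api": "jog_arm", "payload": {
  "steps": [
    [-0.02,0,-0.8,0,0,0],
    [-0.02,0,-1.7,0,0,0],
    [-0.02,0,-2.6,0,0,0],
    [-0.02,0,-3.4,0,0,0],
    [-0.02,0,-4.1,0,0,0],
    [-0.02,0,-4.6,0,0,0],
    [-0.02,0,-4.76,0,0,0],
    [-0.02,0,-4.76,0,0,0],
    [-0.02,0,-4.76,0,0,0]
  ]
}}

```text
time: 39.5
ee_pos: [581.5, 303.5, 61.7]
eef_rot: [0.694, 0.72, 0.001, 0.002]
contact_force: [-0.7, -0.1, 0.4]
grip_width: 74.1
```

Request:
{"api": "jog_arm", "payload": {
  "steps": [
    [0,0,0,0,0,0],
    [0,0,0,0,0,0],
    [0,0,0,0,0,0],
    [0,0,0,0,0,0],
    [0,0,0,0,0,0],
    [0,0,0,0,0,0],
    [0,0,0,0,0,0]
  ],
  "fingers": 255,
  "newtons": 20
}}

```text
time: 40.2
ee_pos: [581.0, 303.7, 62.3]
eef_rot: [0.694, 0.72, 0.0, 0.002]
contact_force: [-4.0, 0.3, 5.4]
grip_width: 49.5
```

Request:
{"api": "jog_arm", "payload": {
  "steps": [
    [0,0,1,0,0,0],
    [0,0,2.2,0,0,0],
    [-0.2,-1,2.4,0,0,0],
    [-0.5,-2,2.4,0,0,0],
    [-0.9,-3.2,2.4,0,0,0],
    [-1.3,-4.4,2.4,0,0,0],
    [-1.7,-5.6,2.4,0,0,0],
    [-2.1,-6.8,2.4,0,0,0],
    [-2.5,-7.9,2.4,0,0,0],
    [-2.82,-8.65,2.4,0,0,0]
  ]
}}

```text
time: 41.2
ee_pos: [509.5, 85.3, 120.5]
eef_rot: [0.694, 0.72, -0.001, 0.002]
contact_force: [0.6, -0.2, -2.7]
grip_width: 50.0
```

Request:
{"api": "jog_arm", "payload": {
  "steps": [
    [0,0,0,0,0,0],
    [0,0,0,0,0,0]
  ]
}}

```text
time: 41.4
ee_pos: [509.3, 85.0, 119.2]
eef_rot: [0.695, 0.719, -0.001, 0.001]
contact_force: [0.5, -0.2, -4.0]
grip_width: 49.8
```

Down ~48.5 mm to 70.7.

Request:
{"api": "jog_arm", "payload": {
  "steps": [
    [0.02,0,-0.6,0,0,0],
    [0.02,0,-1.2,0,0,0],
    [0.02,0,-1.6,0,0,0],
    [0.02,0,-1.85,0,0,0],
    [0.02,0,-1.94,0,0,0],
    [0.02,0,-1.94,0,0,0],
    [0.02,0,-1.94,0,0,0]
  ]
}}

```text
time: 42.1
ee_pos: [510.4, 85.1, 71.2]
eef_rot: [0.695, 0.719, -0.0, 0.002]
contact_force: [-1.2, -0.1, -4.5]
grip_width: 49.8
```

Lower 0.8 mm, release, rise, and swing clear to the left.

Request:
{"api": "jog_arm", "payload": {
  "steps": [
    [0,0,-0.03,0,0,0],
    [0,0,-0.03,0,0,0]
  ]
}}

```text
time: 42.3
ee_pos: [510.8, 85.1, 70.8]
eef_rot: [0.695, 0.719, 0.0, 0.002]
contact_force: [0.1, -0.6, -3.9]
grip_width: 49.3
```

Request:
{"api": "jog_arm", "payload": {
  "steps": [
    [0,0,0,0,0,0],
    [0,0,0,0,0,0],
    [0,0,0,0,0,0],
    [0,0,0,0,0,0],
    [0,0,0,0,0,0]
  ],
  "fingers": 54
}}

```text
time: 42.8
ee_pos: [511.0, 85.1, 71.1]
eef_rot: [0.695, 0.719, 0.0, 0.003]
contact_force: [0.7, 0.5, -0.1]
grip_width: 74.2
```

Request:
{"api": "jog_arm", "payload": {
  "steps": [
    [0,0,1,0,0,0],
    [0,0,2.2,0,0,0],
    [0,0,3.6,0,0,0],
    [0,0,5,0,0,0],
    [-0.8,1.7,6,0,0,0],
    [-2,3.5,6,0,0,0],
    [-3.2,5.4,6,0,0,0],
    [-4.4,7.2,6,0,0,0],
    [-5.6,9.1,6,0,0,0],
    [-6.8,11,6,0,0,0]
  ]
}}

```text
time: 43.8
ee_pos: [355.4, 336.6, 221.4]
eef_rot: [0.695, 0.719, 0.001, 0.003]
contact_force: [1.2, -0.4, -0.4]
grip_width: 73.8
```

Request:
{"api": "jog_arm", "payload": {
  "steps": [
    [-0.5,1,0,0,0,0],
    [-1,2,0,0,0,0],
    [-1,2,0,0,0,0],
    [-1,2,0,0,0,0],
    [-1,2,0,0,0,0]
  ]
}}

```text
time: 44.3
ee_pos: [331.0, 385.7, 221.4]
eef_rot: [0.695, 0.719, 0.001, 0.003]
contact_force: [-0.4, 0.3, 0.9]
grip_width: 74.2
```

```bash
python3 - <<'E'
from rig import *
from h import *
s=state(); print(s["time"],pose(s)); c=calibration("top"); p,d=grab_frame("top")
cv2.imwrite("pics/t3.png",p[:,:,::-1]); W=cloud(c,d); W0=cloud(c,np.load("top0.npz")["d"])
B={"paint":(112,128,(200,205,232,240)),"glue":(88,140,(231,208,254,238)),"varn":(104,120,(254,204,280,236))}
for n,(lo,hi,(x0,y0,x1,y1)) in B.items():
    r=[]
    for w in(W0,W):
        q=w[y0:y1,x0:x1].reshape(-1,3);q=q[(q[:,2]>lo)&(q[:,2]<hi)]; r.append(rect(q[:,:2])[:4])
    print(n,*r,np.percentile(q[:,2],[5,50,95]).round(1))
q=W.reshape(-1,3);k=q[(abs(q[:,0]-461)<100)&(abs(q[:,1]+282)<70)&(q[:,2]>40)&(q[:,2]<60)];print("board",rect(k[:,:2]),np.percentile(k[:,2],[5,50,95]).round(1))
E
```

```text
44.3 (array([331. , 385.7, 221.4]), np.float64(1.89), array([ 0.005, -0.003, -1.   ]))
paint [510.   83.3  49.   48.3] [510.9  84.5  48.9  46.1] [115.6 119.5 122.8]
glue [513.9  20.2  48.5  48. ] [514.1  20.3  47.2  47.1] [ 92.4  99.4 127.9]
varn [516.9 -38.   49.   48.8] [516.8 -40.6  49.1  48.8] [108.7 111.8 114.5]
board [ 461.5 -282.4  149.7   41.1    8.4] [44.5 47.7 50.7]
```

View pics/t3.png

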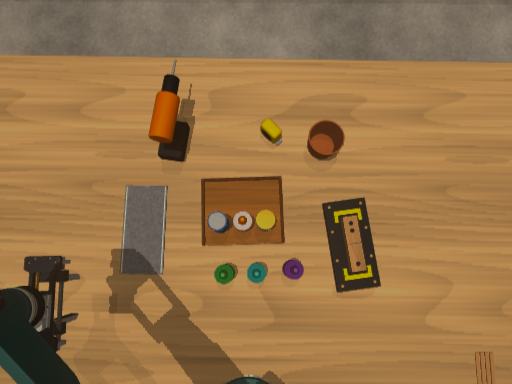

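The view shows all three containers back on the rack within 3 mm of their starting places, the board in the bay and the bystanders unmoved. Handing in.

```bash
python3 -c "
from rig import *
print(close_job())"
```

```text
the job is handed in; nothing more can be done
None
```

The job is done and handed in at about 44 s of the 134 s allowed. I moved the paint tin, glue bottle and varnish jar to the grey mat. With all three there I laid the pine board between the yellow stops. Then I put the containers back on the rack: varnish, glue, then paint.

**Board:** the last top-camera check put its centre at (461.5, -282.4). The stops' centre, measured earlier, is about (462, -282.4). The two directions agree to about 0.5°, and the board's top is at the right height for lying flat.

**Containers:** all three stand upright. They are displaced from their starting places by about 1.5 mm (paint), 0.2 mm (glue) and 2.6 mm (varnish), against a limit of 15 mm.

**Bystanders:** the tape measure, flower pot and drill look unmoved in the picture; I compared them by eye and did not measure them. The arm is clear of everything.

No check failed. Camera views disagreed by no more than about 2 mm, which is within the calibration.

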